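# Unscrew the gearbox fill cap and lay it in the parts tray

## Task

Open the gearbox on the desk for filling: unscrew the metal cap from its sloping fill port anticlockwise, regrasping it from turn to turn and without forcing it, until it comes free, and lift it clear. Then set it down in the shallow steel tray, open side down, without dropping it, let go, and leave the other things on the desk where they stand.

Things in the scene. Friction and masses are not known exactly. Their poses are not given: they have to be found in the camera images.
- cap_center (a point): Screw cap: bare aluminium, sixteen-sided, 48 mm across flats, 32 mm high, 90 g. Point on its axis half-way up (16 mm above the rim); z points out through the closed top. Starts screwed home. Backs out anticlockwise seen from outside, rising 15 mm per turn, free after 5.6 rad (5.9 rad is surely free); turns easily, about 1 mm play, stays where left between turns.
- port: Threaded fill port (fixed) on the drum's front upper side, leaning 35 degrees from vertical: steel neck, 26 mm across, 25 mm long. Origin on its axis at the rim of the home cap; z outward along the axis (the cap comes off along +z; home cap's centre is 16 mm along z). Below the home rim: collar 38 mm across 6 mm down, drum surface 23 mm down.
- gearbox: Grey cast gearbox (fixed): a drum 120 mm across and 116 mm long lying level on a foot plate 130 x 140 mm, 145 mm high without the port; a short steel shaft sticks out of one end. Origin at the centre of its underside, x away from the port's side, z up.
- tray: Shallow open steel tray (fixed), 190 (x) x 160 (y) x 18 mm high, walls and floor 3 mm; origin at the centre of its underside. It stands to the left or right of the gearbox; the notebook lies on the other side.
- mug_mid (a point): Bystander: orange mug, 81 mm across, 101 mm high; point on its axis 30 mm above the desk.
- dispenser_mid (a point): Bystander: white bottle with a wide flat top, 66 mm across, 115 mm high; point 30 mm above the desk.
- swab_tub_mid (a point): Bystander: small blue tub of swabs, 52 mm across, 70 mm high; point 30 mm above the desk.
- sample_box_mid (a point): Bystander: flat pale box 69 x 92 x 20 mm; its centre.
- vial_mid (a point): Bystander: small vial, 18 mm across, 44 mm high; point 30 mm above the desk.
Things that resemble listed ones, but are neither listed nor needed, are in the scene too. Of the things shaped like the part that bears cap_center, the aluminium one is meant.

How it is judged:
On the way, in this order (a step that is already met when the one before it is completed fails the run):
1. the cap has made about a quarter turn on its thread (angle between the x axis of cap_center and the x axis of port, either way round above 1.1 rad and z of cap_center in the frame of port between 0.017 and 0.024 m), for 0.02 s.
2. the cap has made about half a turn on its thread and rises with it (angle between the x axis of cap_center and the x axis of port, either way round below 0.6 rad and z of cap_center in the frame of port between 0.0205 and 0.029 m), for 0.02 s.
3. the cap has made about three quarters of a turn on its thread and rises with it (angle between the x axis of cap_center and the x axis of port, either way round above 1.1 rad and z of cap_center in the frame of port between 0.0245 and 0.034 m), for 0.02 s.
4. the cap is lifted clear of the port, more than 50 mm from its home place (distance of cap_center from where it was at the start of the episode above 0.05 m), for 0.05 s.
At the end, for the whole second after the job is handed in: The cap lies at rest on the tray's floor, inside its walls, closed top up (within 6 degrees), released (x of cap_center in the frame of tray between -0.07 and 0.07 m and y of cap_center in the frame of tray between -0.055 and 0.055 m and z of cap_center in the frame of tray below 0.023 m and angle between cap_center's own z axis and vertical below 0.1 rad and linear speed of cap below 0.02 m/s); the robot touches nothing.
It fails at once if the cap is dropped: it falls freely, touching nothing, faster than 0.5 m/s (contact force between cap and anything else below 0.01 N and linear speed of cap above 0.5 m/s).
It fails at once if the cap is forced: more than 70 N between cap and port (contact force between cap and port above 70 N).
It fails at once if a bystander is moved by more than 30 mm (distance of any of mug_mid, dispenser_mid, swab_tub_mid, sample_box_mid, vial_mid from where it was at the start of the episode above 0.03 m).
It also fails if it takes over 72 s, if anything falls off the work surface, if the arm or the gripper's body presses on something with over 40 N, if the wrist force passes 120 N, or if a joint passes its speed limit or range.

## Robot

A 7-joint arm with a two-finger parallel gripper is mounted at the origin on a cart in front of the work surface, level with it; the furniture and walls round the work are solid. World frame = base frame: x ahead of the robot, y to its left, z up, the work surface at z = 0. Lengths are in m, angles in rad, forces in N, time in s.
With the tool pointing down it reaches from about 0.4 to 0.875 m from the base axis. Payload 19.3 kg.
Tool frame: the origin (TCP) lies midway between the tips of the shut fingers; the grasp point (between the pads) lies 19 mm behind it; z points along the fingers, y is the line along which they close (so a half turn about z gives the same grasp; the last joint's range is limited). The gripper opens to 85 mm and grips with 20 to 120 N. Pads are 22 mm wide; open, the fingers measure 114 mm over their backs; the gripper's body (76 mm by 85 mm) begins 54 mm behind the grasp point. The pads swing forward as they close: fully open they stand 13 mm farther back than shut.
Start: joints at [-1.383, 0.521, -0.036, 1.599, 0.021, 1.021, -0.113], TCP at [0.159, 0.604, 0.231] pointing down, gripper open.
Joint ranges: [-2.91, 2.91], [-0.3, 2.13], [-1.5, 1.42], [0.17, 2.43], [-1.26, 4.41], [0.16, 1.93], [-2.52, 2.52]. Speed limits (rad/s): [1.89, 1.89, 2.39, 2.39, 3.01, 3.01, 3.01].

## Interface

Orientations are given as [roll, pitch, yaw] about the fixed x, y, z axes, in that order (R = Rz(yaw) Ry(pitch) Rx(roll)).
In Python, from workcell import telemetry, grab_frame, calibration, bot, outline_of, landmark_of gives the robot as it stands. The module is installed in compiled form; this text tells all that it offers.
- The arm moves only by the shell command python3 -m inch 'ROWS' [FORCE]. ROWS is JSON, a list of rows, each a list of 7 numbers: the shift along the tool's x, y, z in m, then the turn, a rotation vector about the tool's x, y, z in rad, then the closure, from 0 (fully open) to 1 (shut). A call has 1 to 5 rows; each row shifts and turns the commanded pose from where the row before left it, along the tool's axes as they then stand; what a row does not reach is not made up. A row lasts 1/10 s, in which the tool goes at most 50 mm and 8.59 degrees, less where a joint would pass 70% of its speed; a pose out of reach is approached as far as the arm can. A call is refused whole if a number of a shift passes 0.05 or a number of a turn 0.15, either way. A call with a gripper value outside its range is refused whole. The fingers move at their own pace and stop on an object; FORCE is the grip in N (left out, the last holds). Time passes only in rows, so rows that do not move let the fingers close. It gives the time, the measured TCP pose, the force, the opening and the grip force at its end, in the units of the state.
- telemetry.observe(): the state, without advancing time (a new reading comes with each control period).
- grab_frame(name): name is "scene" or "side" or "wrist"; returns the picture (400x640x3 uint8, red, green, blue); there is no depth.
- calibration(name): a dict with "fovy" (degrees; the focal length in pixels is half the picture's height over the tangent of half this angle, whatever the lens; pixels are square), "cx", "cy" (the principal point, pixels), "pose" (4x4, takes a point from camera to world coordinates). Camera axes: x right, y down, z forward; pixel columns grow to the right and rows downward; lengths in m; the calibration is good to about 2 mm. A picture is of the moment at which its call begins: read the wrist's pose just before it. calibration takes no time and is no camera call; for the wrist camera it gives the pose at the moment of the call.
- bot.job_done(): hands the job in; it is judged then, once.
Trained networks look in the newest picture that a camera, given by its name, has taken for a name from the list of things; names that differ only in an ending like _2 or _b are one class to them, and where a whole thing is asked for, a point or a joint stands for the part that bears it (a point fixed in the world has none). Each returns a list of dicts, best first, with "score" (0 to 1); they miss things now and then, are a little off and sometimes report something else, mostly with a low value. They report only what shows in the picture. A call takes as long as a camera call. They do not tell look-alikes from the thing itself.
- outline_of(label, camera): "region" (400x640 bool, what is visible of it) and "rect" ([left, top, right, bottom] in pixels, round what is visible of it).
- landmark_of(label, camera): "xy" ([column, row] in pixels: a listed point, or the origin of a listed thing).
The state is a dict: "clock": time; "qpos": joint angles; "qd": joint speeds; "joint_efforts": joint torques, N m; "position": TCP position; "tool_rot": TCP orientation; "force": force on the tool from outside, world axes, zero at the start; "moment": the same for the moment, N m; "grip_width": finger opening in m; "finger_force": force on a finger pad.
Only numpy, scipy, OpenCV 4.12 (cv2) and the standard library are available. Lean on these libraries where they do the work, as an engineer would, in place of code of your own. Each camera call takes 0.05 s, during which the arm holds its last target. There are 200 camera calls.

## Working session

There is one attempt and no reset: what is moved stays moved. The work goes in short steps, Python scripts to look and compute and a shell command to move; the robot and the scene stay as the last step left them, time stands still between calls to the robot, and variables do not carry over. Pictures are saved under pics/ and viewed, at most 10 in all, crops included, and the job is handed in when it is done.

```bash
mkdir -p pics; cat > h.py <<'E'
import numpy as np, cv2
from workcell import telemetry, grab_frame, calibration, bot, outline_of, landmark_of
def K(c):
    f=200/np.tan(np.radians(c['fovy'])/2); return f,c['cx'],c['cy']
def ray(c,uv):
    f,cx,cy=K(c); P=np.array(c['pose']); d=P[:3,:3]@np.array([(uv[0]-cx)/f,(uv[1]-cy)/f,1]); return P[:3,3],d/np.linalg.norm(d)
def proj(c,p):
    f,cx,cy=K(c); P=np.array(c['pose']); q=P[:3,:3].T@(np.array(p)-P[:3,3]); return np.array([cx+f*q[0]/q[2],cy+f*q[1]/q[2]])
def tri(rs):
    A=0;b=0
    for o,d in rs:
        M=np.eye(3)-np.outer(d,d);A=A+M;b=b+M@o
    p=np.linalg.solve(A,b); return p,[np.linalg.norm(np.cross(p-o,d)) for o,d in rs]
def onz(r,z):
    o,d=r; return o+d*(z-o[2])/d[2]
E
python3 - <<'E'
from h import *
np.set_printoptions(precision=3,suppress=True)
print(telemetry.observe())
ims=[]
for n in("scene","side"):
    im=grab_frame(n); cv2.imwrite(f'pics/{n}0.png',im[...,::-1]); c=calibration(n); print(n,c)
    for l in("cap_center","port","gearbox","tray","mug_mid","dispenser_mid","swab_tub_mid","sample_box_mid","vial_mid"):
        print(l,[(np.round(x['xy'],1).tolist(),round(x['score'],2)) for x in landmark_of(l,n)])
E
```

```text
{'clock': 0.0, 'qpos': array([-1.383,  0.522, -0.036,  1.6  ,  0.021,  1.021, -0.113]), 'qd': array([-0.001,  0.   , -0.001, -0.001,  0.001,  0.001, -0.001]), 'joint_efforts': array([ -0.   , -92.711,   1.98 , -36.993,   0.018,   0.008,   0.   ]), 'position': array([0.159, 0.604, 0.231]), 'tool_rot': array([-3.14 ,  0.   ,  2.884]), 'force': array([ 0.19 ,  0.253, -0.015]), 'moment': array([-0.005,  0.007,  0.007]), 'finger_force': 0.0, 'grip_width': 0.0851162774692614}
scene {'fovy': 48.124279347447164, 'cx': 320.31039778407126, 'cy': 200.10134346882563, 'pose': array([[ 0.721, -0.536,  0.44 ,  0.06 ],
       [-0.693, -0.547,  0.469, -0.539],
       [-0.011, -0.643, -0.765,  0.997],
       [ 0.   ,  0.   ,  0.   ,  1.   ]])}
cap_center [([345.7, 186.1], 0.84), ([312.1, 234.3], 0.61)]
port [([351.7, 192.0], 0.46)]
gearbox [([359.5, 220.1], 0.72)]
tray [([232.0, 184.8], 0.85)]
mug_mid [([300.2, 151.3], 0.57)]
dispenser_mid [([432.1, 236.9], 0.67)]
swab_tub_mid [([232.3, 244.0], 0.69)]
sample_box_mid [([262.7, 268.3], 0.67)]
vial_mid [([295.6, 308.9], 0.56), ([301.9, 154.4], 0.34), ([231.4, 241.2], 0.16)]
side {'fovy': 55.47997879648854, 'cx': 319.9693475324917, 'cy': 198.11186012225718, 'pose': array([[-0.996, -0.036,  0.08 ,  0.473],
       [-0.086,  0.583, -0.808,  0.754],
       [-0.017, -0.812, -0.584,  0.683],
       [ 0.   ,  0.   ,  0.   ,  1.   ]])}
cap_center [([329.0, 235.6], 0.68), ([293.9, 181.8], 0.53)]
port [([293.0, 183.9], 0.61)]
gearbox [([283.8, 225.5], 0.77)]
tray [([339.4, 346.5], 0.86), ([291.0, 182.8], 0.5)]
mug_mid [([391.3, 245.1], 0.7), ([240.6, 302.1], 0.55)]
dispenser_mid [([265.9, 176.1], 0.57)]
swab_tub_mid [([400.2, 267.1], 0.55)]
sample_box_mid [([392.0, 245.4], 0.84)]
vial_mid [([394.5, 199.5], 0.6)]
```

View pics/scene0.png

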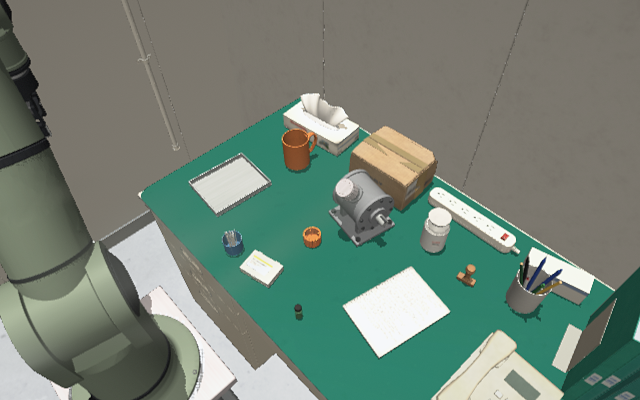

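View pics/side0.png

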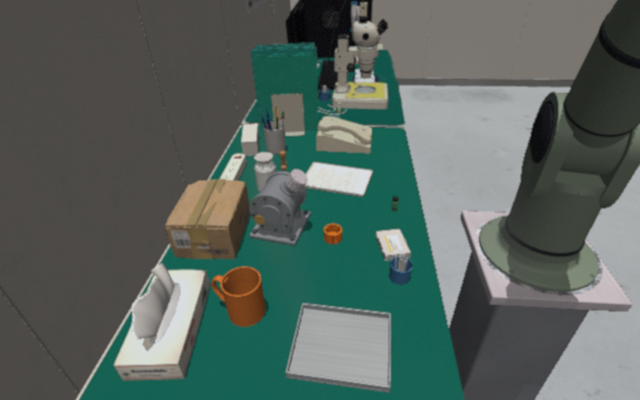

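The scene shows the gearbox at about (362,207) with its aluminium cap at (346,187), and the tray at (230,184). The orange ring at (312,237) is a look-alike. In the side view the cap is at (298,181), leaning toward the robot, and the tray is at (341,345).

```bash
python3 - <<'E'
from h import *
np.set_printoptions(precision=3,suppress=True)
cs={n:calibration(n) for n in("scene","side")}
for l,a,b in(("cap",(345.7,186.1),(293.9,181.8)),("port",(351.7,192),(293,183.9)),("gear",(359.5,220.1),(283.8,225.5)),("tray",(232,184.8),(339.4,346.5)),("mug",(300.2,151.3),(240.6,302.1)),("disp",(432.1,236.9),(265.9,176.1)),("tub",(232.3,244),(400.2,267.1)),("box",(262.7,268.3),(392,245.4)),("vial",(295.6,308.9),(394.5,199.5)),("ring",(312.1,234.3),(329,235.6))):
    print(l,*tri([ray(cs['scene'],a),ray(cs['side'],b)]))
for n in cs:
    grab_frame(n)
    for l in("cap_center","gearbox","tray"):
        for o in outline_of(l,n):
            if o['score']<.3: continue
            m=o['region']; v,u=np.nonzero(m); print(n,l,o['score'],o['rect'],u.mean(),v.mean(),m.sum())
            if l=="tray":
                q=cv2.boxPoints(cv2.minAreaRect(np.c_[u,v].astype(np.float32)))
                h=cv2.convexHull(np.c_[u,v].astype(np.int32)); ap=cv2.approxPolyDP(h,8,True)[:,0]
                print([onz(ray(cs[n],p),.018) for p in ap])
ims=[]
for n,(u,v) in(("scene",(360,205)),("side",(285,205))):
    im=cv2.imread(f'pics/{n}0.png')[v-50:v+50,u-65:u+65]; ims.append(cv2.resize(im,None,fx=6,fy=6,interpolation=cv2.INTER_CUBIC)[:, :])
o=np.hstack(ims); cv2.imwrite('pics/crop0.png',cv2.resize(o,(800,308),interpolation=cv2.INTER_AREA))
E
```

```text
cap [ 0.617 -0.037  0.16 ] [np.float64(0.00102930024856386), np.float64(0.001029300248563766)]
port [ 0.624 -0.052  0.144] [np.float64(0.0018590596616005397), np.float64(0.0018590596616006943)]
gear [ 0.659 -0.057 -0.001] [np.float64(0.0020744719524856754), np.float64(0.00207447195248585)]
tray [ 0.486  0.306 -0.006] [np.float64(0.0017201743300990023), np.float64(0.0017201743300988654)]
mug [0.703 0.239 0.031] [np.float64(0.004037848375258125), np.float64(0.00403784837525813)]
disp [ 0.739 -0.245  0.037] [np.float64(0.004574631425356794), np.float64(0.004574631425356753)]
tub [0.35  0.11  0.026] [np.float64(0.0008242864774377646), np.float64(0.0008242864774376029)]
box [0.364 0.01  0.003] [np.float64(0.0027660782712764726), np.float64(0.0027660782712765042)]
vial [ 0.344 -0.148  0.036] [np.float64(0.002283545590719523), np.float64(0.0022835455907196356)]
ring [ 0.527 -0.006  0.012] [np.float64(0.00017178735920886265), np.float64(0.00017178735920887924)]
scene cap_center 0.9 [338.1, 177.9, 357.0, 199.7] 346.7241379310345 189.29885057471265 348
scene cap_center 0.82 [303.8, 224.6, 319.0, 246.7] 311.66873065015477 236.21052631578948 323
scene gearbox 0.67 [329.3, 169.7, 395.9, 248.4] 363.140243902439 209.4390243902439 2952
scene tray 0.64 [190.2, 154.0, 273.3, 216.6] 229.3772498200144 184.06947444204462 2778
[array([0.56 , 0.21 , 0.018]), array([0.378, 0.226, 0.018]), array([0.395, 0.383, 0.018]), array([0.579, 0.369, 0.018])]
side cap_center 0.83 [283.2, 168.4, 305.2, 192.8] 295.8305555555556 180.24722222222223 360
side cap_center 0.61 [323.5, 224.9, 344.2, 244.9] 331.9148264984227 233.87066246056781 317
side gearbox 0.71 [249.3, 171.6, 310.2, 244.8] 277.94144144144144 211.26447876447875 3108
side tray 0.75 [281.8, 308.3, 390.9, 392.6] 341.2527660695469 347.69652265542675 7592
[array([0.384, 0.236, 0.018]), array([0.396, 0.404, 0.018]), array([0.578, 0.389, 0.018]), array([0.567, 0.226, 0.018])]
```

View pics/crop0.png

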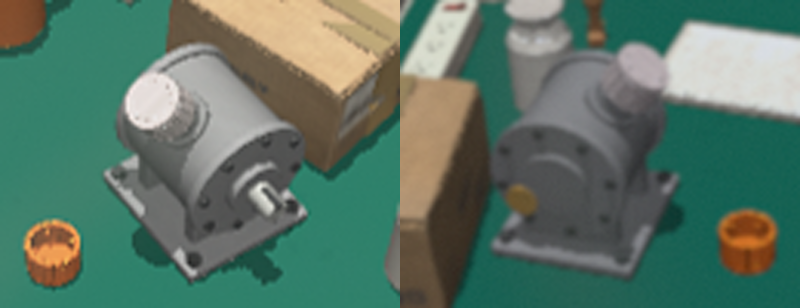

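The crop shows the cap bare aluminium on the drum facing the robot, with the shaft to -y. Next I'll work out the gearbox yaw and plan the approach.

```bash
cat >> h.py <<'E'
from scipy.spatial.transform import Rotation as Ro
def tool():
    s=telemetry.observe(); return np.array(s['position']),Ro.from_euler('xyz',s['tool_rot']),s
def go(p,R=None):
    """shift first (in current axes), then turn: print totals and rows"""
    p0,R0,s=tool(); d=R0.inv().apply(np.array(p)-p0)
    n=int(np.ceil(np.linalg.norm(d)/.048)); print('shift tot',d.round(4),'n',n,'per row',(d/max(n,1)).round(4))
    if R is not None:
        w=(R0.inv()*R).as_rotvec(); n=int(np.ceil(np.linalg.norm(w)/.148)); print('turn tot',w.round(3),'n',n,'per row',(w/max(n,1)).round(4))
    print('q',s['qpos'].round(2),'t',s['clock'])
E
python3 - <<'E'
from h import *
np.set_printoptions(precision=3,suppress=True)
a=calibration('scene');b=calibration('side')
S=[onz(ray(a,p),.012) for p in((329.1,210.9),(356.7,245.3),(394.8,223.9))]
T=[onz(ray(b,p),.012) for p in((250.9,236.2),(295.4,243.4),(310,212.8))]
print(np.array(S));print(np.array(T))
w=calibration('wrist'); p,R,s=tool(); P=np.array(w['pose']); print('cam in tool',R.inv().apply(P[:3,3]-p),'axes',R.inv().as_matrix()@P[:3,:3],w['fovy'])
go([.50,.0,.36])
E
```

```text
[[ 0.617  0.019  0.012]
 [ 0.587 -0.115  0.012]
 [ 0.713 -0.139  0.012]]
[[ 0.734  0.009  0.012]
 [ 0.612  0.029  0.012]
 [ 0.588 -0.102  0.012]]
cam in tool [ 0.078  0.    -0.142] axes [[ 0.001 -0.952 -0.305]
 [ 1.     0.001 -0.   ]
 [ 0.    -0.305  0.952]] 62.01729839010616
shift tot [-0.483 -0.497 -0.129] n 15 per row [-0.032 -0.033 -0.009]
q [-1.38  0.52 -0.04  1.6   0.02  1.02 -0.11] t 1.4
```

```bash
cat >> h.py <<'E'
def portR(yaw=np.radians(-10.8)):
    g=Ro.from_euler('z',yaw); z=-g.apply([-np.sin(np.radians(35)),0,np.cos(np.radians(35))]); y=g.apply([0,1,0]); x=np.cross(y,z)
    return Ro.from_matrix(np.c_[x,y,z])
E
python3 - <<'E'
from h import *
print(portR().as_matrix().round(3)); go([.52,-.02,.30],portR())
E
```

```text
[[-0.805  0.187  0.563]
 [ 0.153  0.982 -0.107]
 [-0.574  0.    -0.819]]
shift tot [-0.5079 -0.5117 -0.0687] n 16 per row [-0.0317 -0.032  -0.0043]
turn tot [-0.021 -0.611 -0.067] n 5 per row [-0.0042 -0.1221 -0.0134]
q [-1.38  0.52 -0.04  1.6   0.02  1.02 -0.11] t 1.4
```

```bash
A='' ; 
python3 -m inch '[[-0.032,-0.032,-0.014,0,0,0,0],[-0.032,-0.032,-0.014,0,0,0,0],[-0.032,-0.032,-0.014,0,0,0,0],[-0.032,-0.032,-0.014,0,0,0,0],[-0.032,-0.032,-0.014,0,0,0,0]]' 40
python3 -m inch '[[-0.032,-0.032,0,0,0,0,0],[-0.032,-0.032,0,0,0,0,0],[-0.032,-0.032,0,0,0,0,0],[-0.032,-0.032,0,0,0,0,0],[-0.032,-0.032,0,0,0,0,0]]'
python3 -m inch '[[-0.032,-0.032,0,0,0,0,0],[-0.032,-0.032,0,0,0,0,0],[-0.032,-0.032,0,0,0,0,0],[-0.032,-0.032,0,0,0,0,0],[0,0,0,0,0,0,0]]'
python3 - <<'E'
from h import *
go([.52,-.02,.30],portR())
E
```

```text
clock: 1.9
position: [0.2739, 0.4071, 0.3019]
tool_rot: [3.141, 0.0, 2.884]
force: [0.5, 1.1, -0.4]
grip_width: 0.0853
finger_force: 0.0
clock: 2.4
position: [0.3878, 0.2116, 0.3016]
tool_rot: [3.141, 0.0, 2.884]
force: [1.0, 1.4, -0.1]
grip_width: 0.0853
finger_force: 0.0
clock: 2.9
position: [0.4802, 0.0518, 0.3015]
tool_rot: [-3.14, 0.002, 2.877]
force: [-1.0, 0.4, 0.7]
grip_width: 0.0855
finger_force: 0.0
shift tot [-0.0572 -0.0589  0.0016] n 2 per row [-0.0286 -0.0294  0.0008]
turn tot [-0.024 -0.609 -0.073] n 5 per row [-0.0049 -0.1218 -0.0147]
q [-0.5   0.22  0.32  1.89 -0.08  1.05  1.16] t 2.9
```

```bash
python3 -m inch '[[-0.029,-0.03,0,0,0,0,0],[-0.029,-0.03,0,0,0,0,0],[0,0,0,-0.005,-0.122,-0.015,0],[0,0,0,-0.005,-0.122,-0.015,0],[0,0,0,-0.005,-0.122,-0.015,0]]'
python3 -m inch '[[0,0,0,-0.005,-0.122,-0.015,0],[0,0,0,-0.005,-0.122,-0.015,0],[0,0,0,0,0,0,0],[0,0,0,0,0,0,0]]'
cat > look.py <<'E'
import sys
from h import *
np.set_printoptions(precision=4,suppress=True)
c=calibration('wrist'); im=grab_frame('wrist'); cv2.imwrite(f'pics/{sys.argv[1]}.png',im[...,::-1])
import pickle
rec={'c':c}
for l in ("cap_center","port"):
    rec[l]=landmark_of(l,'wrist'); print(l,[(np.round(x['xy'],1).tolist(),round(x['score'],2)) for x in rec[l]])
for o in outline_of('cap_center','wrist'):
    m=o['region'].astype(np.uint8); cn=max(cv2.findContours(m,0,2)[0],key=cv2.contourArea); print('outline',round(o['score'],2),o['rect'],m.sum(),'ell',cv2.fitEllipse(cn) if len(cn)>5 else None)
pickle.dump(rec,open(f'{sys.argv[1]}.pkl','wb'))
print(c['pose'])
E
python3 look.py w1
python3 - <<'E'
from h import *
go([.528,-.024,.286],portR())
E
```

```text
clock: 3.4
position: [0.5193, -0.0157, 0.3015]
tool_rot: [3.133, 0.371, 2.928]
force: [1.4, -1.2, -0.3]
grip_width: 0.0852
finger_force: 0.0
clock: 3.8
position: [0.5199, -0.0192, 0.3017]
tool_rot: [-3.135, 0.562, 2.951]
force: [0.9, 0.1, -0.3]
grip_width: 0.0852
finger_force: 0.0
cap_center [([311.5, 179.9], 0.73), ([328.6, 12.3], 0.63)]
port [([211.9, 189.1], 0.3)]
outline 0.84 [306.3, 0.0, 352.2, 41.7] 1749 ell ((325.6322326660156, 13.229737281799316), (49.1772575378418, 57.216819763183594), 179.9003448486328)
outline 0.58 [286.3, 156.2, 334.6, 206.4] 2261 ell ((311.181396484375, 181.38571166992188), (50.866783142089844, 54.997703552246094), 3.4132323265075684)
[[ 0.1915  0.6322  0.7508  0.3805]
 [ 0.9815 -0.1187 -0.1504  0.0086]
 [-0.006   0.7657 -0.6432  0.3806]
 [ 0.      0.      0.      1.    ]]
shift tot [ 0.0012 -0.0024  0.0176] n 1 per row [ 0.0012 -0.0024  0.0176]
turn tot [-0.009 -0.048 -0.002] n 1 per row [-0.0089 -0.0482 -0.0024]
q [-0.59  0.03  0.39  2.24  0.54  0.4   0.72] t 4.0
```

View pics/w1.png

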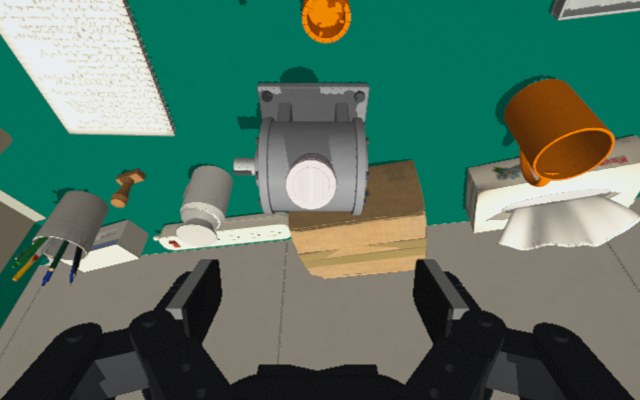

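The wrist view shows the cap top as a disc at about (311,183), with the drum square to the tool. The orange look-alike is at (327,15). I'll move in closer and measure from two lateral positions.

```bash
python3 -m inch '[[0,-0.03,0.03,-0.009,-0.048,-0.002,0],[0,-0.03,0.03,0,0,0,0],[0,0,0,0,0,0,0],[0,0,0,0,0,0,0]]'
python3 look.py w2
python3 -m inch '[[0,0.04,0,0,0,0,0],[0,0.04,0,0,0,0,0],[0,0.03,0,0,0,0,0],[0,0,0,0,0,0,0],[0,0,0,0,0,0,0]]'
python3 look.py w3
python3 - <<'E'
from h import *
import pickle
np.set_printoptions(precision=4,suppress=True)
R=[pickle.load(open(f'w{i}.pkl','rb')) for i in(1,2,3)]
rs=[ray(r['c'],min(r['cap_center'],key=lambda x:abs(x['xy'][1]-185))['xy']) for r in R]
print(tri(rs), tri(rs[1:]))
rs+=[ray(calibration('scene'),(345.7,186.1)),ray(calibration('side'),(293.9,181.8))]
print(tri(rs))
go([.528,-.024,.286],portR())
E
```

```text
clock: 4.4
position: [0.5333, -0.0619, 0.2712]
tool_rot: [-3.131, 0.613, 2.957]
force: [0.9, -0.5, 1.1]
grip_width: 0.0852
finger_force: 0.0
cap_center [([357.5, 187.7], 0.68), ([231.2, 181.6], 0.64)]
port []
outline 0.87 [330.2, 152.8, 387.7, 216.2] 2903 ell ((357.18603515625, 183.402587890625), (57.79729461669922, 62.3101921081543), 155.82485961914062)
outline 0.63 [347.6, 0.5, 399.6, 19.4] 859 ell ((374.02191162109375, -12.335695266723633), (56.75574493408203, 66.87332916259766), 13.8588285446167)
[[ 0.1883  0.5938  0.7823  0.3901]
 [ 0.9821 -0.1062 -0.1557 -0.0337]
 [-0.0094  0.7976 -0.6031  0.3427]
 [ 0.      0.      0.      1.    ]]
clock: 5.1
position: [0.5534, 0.0474, 0.2701]
tool_rot: [-3.131, 0.613, 2.962]
force: [-0.7, -0.2, -0.5]
grip_width: 0.0854
finger_force: 0.0
cap_center [([225.2, 182.7], 0.81)]
port []
outline 0.97 [193.0, 153.9, 256.9, 217.8] 3151 ell ((224.89073181152344, 183.5200958251953), (59.2028923034668, 65.91696166992188), 52.89131546020508)
outline 0.81 [220.2, 2.6, 272.5, 20.3] 889 ell ((244.0216064453125, -7.503696441650391), (51.16694641113281, 61.7291145324707), 138.70018005371094)
[[ 0.1841  0.594   0.7831  0.4101]
 [ 0.9829 -0.1036 -0.1524  0.0751]
 [-0.0094  0.7978 -0.6029  0.3416]
 [ 0.      0.      0.      1.    ]]
(array([ 0.6075, -0.0422,  0.1654]), [np.float64(0.0016756402198623), np.float64(0.003089628199229542), np.float64(0.0014676670633524188)]) (array([ 0.6091, -0.0426,  0.1651]), [np.float64(0.0022523331816871484), np.float64(0.002252333181687204)])
(array([ 0.6154, -0.0423,  0.1596]), [np.float64(0.0033168891900819237), np.float64(0.0027511564837033437), np.float64(0.00407197747674601), np.float64(0.004944558817999285), np.float64(0.0034149566923212613)])
shift tot [ 0.0009 -0.0729 -0.0193] n 2 per row [ 0.0005 -0.0364 -0.0097]
turn tot [-0.008  0.003  0.004] n 1 per row [-0.008   0.0025  0.0036]
q [-0.69  0.16  0.35  2.24  0.88  0.33  0.24] t 5.3
```

```bash
cat > fit.py <<'E'
from h import *
import pickle
from scipy.optimize import least_squares
np.set_printoptions(precision=4,suppress=True)
t=np.linspace(0,2*np.pi,16,endpoint=False); r=.0243
pts=np.array([[r*np.cos(a),r*np.sin(a),z] for z in(-.016,.016) for a in t])
def model(c,p,R):
    uv=np.array([proj(c,p+R.apply(q)) for q in pts]).astype(np.float32); h=cv2.convexHull(uv); M=cv2.moments(h)
    return M['m10']/M['m00'],M['m01']/M['m00'],np.sqrt(M['m00'])
C=[pickle.load(open(f'w{i}.pkl','rb'))['c'] for i in(1,2,3)]+[calibration('scene'),calibration('side')]
D=[(311.2,181.4,2261),(357.2,183.8,2903),(224.9,184,3151),(346.7,189.3,348),(295.8,180.2,360)]
def res(p,ix):
    R=portR()*Ro.from_euler('x',np.pi); o=[]
    for i in ix:
        m=model(C[i],p,R); f=K(C[i])[0]/np.linalg.norm(np.array(C[i]['pose'])[:3,3]-p)
        o+=[(m[0]-D[i][0])/f,(m[1]-D[i][1])/f,.5*(m[2]-D[i][2]**.5)/f]
    return np.array(o)*1000
for ix in([0,1,2],[3,4],[0,1,2,3,4]):
    s=least_squares(lambda p:res(p,ix),[.61,-.04,.165]); print(s.x,s.fun.reshape(-1,3))
E
python3 fit.py
```

```text
[ 0.6123 -0.0436  0.1595] [[-0.0381  0.4747 -0.1201]
 [-0.0209 -0.0989  0.4106]
 [ 0.1101 -0.3373  0.1356]]
[ 0.613  -0.0459  0.1589] [[-0.2316  0.319   1.0152]
 [-0.1586 -0.0465  0.1502]]
[ 0.6132 -0.0443  0.1588] [[-0.5322  0.6391 -0.2097]
 [-0.7043 -0.0053  0.2992]
 [-0.0484 -0.2486  0.0264]
 [-1.1377 -0.593   0.9972]
 [-0.6603  0.8706  0.1815]]
```

```bash
python3 - <<'E'
from h import *
c=np.array([.613,-.044,.159]); z=-portR().as_matrix()[:,2]
go(c+.05*z,portR()); go(c-.018*z)
E
```

```text
shift tot [ 0.0026 -0.0757  0.0848] n 3 per row [ 0.0009 -0.0252  0.0283]
turn tot [-0.008  0.003  0.004] n 1 per row [-0.008   0.0025  0.0036]
q [-0.69  0.16  0.35  2.24  0.88  0.33  0.24] t 5.3
shift tot [ 0.0027 -0.0752  0.1528] n 4 per row [ 0.0007 -0.0188  0.0382]
q [-0.69  0.16  0.35  2.24  0.88  0.33  0.24] t 5.3
```

```bash
python3 -m inch '[[0.001,-0.025,0.028,-0.008,0.003,0.004,0],[0.001,-0.025,0.028,0,0,0,0],[0.001,-0.026,0.028,0,0,0,0],[0,0,0,0,0,0,0],[0,0,0,0,0,0,0]]'
python3 look.py w4
python3 - <<'E'
from h import *
c=np.array([.613,-.044,.159]); z=-portR().as_matrix()[:,2]
w=calibration('wrist'); print('proj top,ctr',proj(w,c+.016*z),proj(w,c),proj(w,c-.016*z))
go(c-.018*z,portR())
E
```

```text
clock: 5.8
position: [0.5775, -0.0176, 0.2204]
tool_rot: [-3.132, 0.616, 2.954]
force: [0.3, 0.7, 0.5]
grip_width: 0.0855
finger_force: 0.0
cap_center [([289.6, 209.2], 0.73), ([588.9, 124.0], 0.39)]
port []
outline 0.92 [252.5, 166.4, 325.0, 249.4] 4842 ell ((289.0063781738281, 207.95046997070312), (74.27708435058594, 81.64899444580078), 19.220623016357422)
outline 0.49 [302.1, 1.2, 330.8, 4.2] 119 ell ((313.7317810058594, -5.549849033355713), (19.113059997558594, 38.66752243041992), 89.1985855102539)
[[ 0.1909  0.5912  0.7836  0.4342]
 [ 0.9816 -0.1081 -0.1576  0.011 ]
 [-0.0085  0.7993 -0.6009  0.2915]
 [ 0.      0.      0.      1.    ]]
proj top,ctr [283.69747184 213.58520311] [286.05862475 205.28920939] [288.12545496 198.02732879]
shift tot [ 0.0035 -0.021   0.0918] n 2 per row [ 0.0018 -0.0105  0.0459]
turn tot [-0.006  0.006  0.004] n 1 per row [-0.0065  0.0062  0.0039]
q [-0.39  0.28  0.22  2.26  1.36  0.17 -0.12] t 6.0
```

View pics/w4.png

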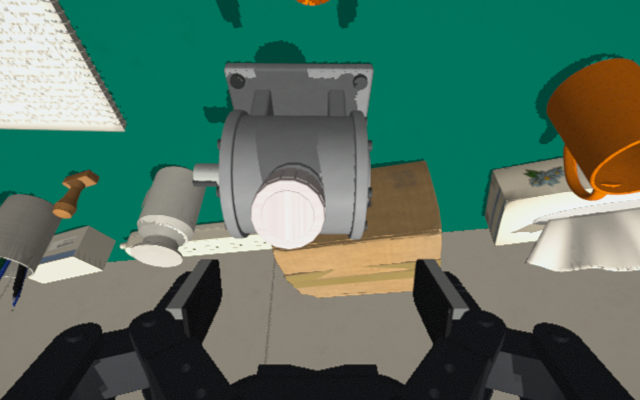

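The cap disc sits at (289,210), left of the tool centre line, because joint 6 is near its limit and cut the move short. I'll correct in small steps.

```bash
python3 -m inch '[[0,-0.008,0,-0.006,0.006,0.004,0],[0,-0.008,0,0,0,0,0],[0,-0.006,0,0,0,0,0],[0,0,0,0,0,0,0],[0,0,0,0,0,0,0]]'
python3 look.py w5
python3 - <<'E'
from h import *
c=np.array([.613,-.044,.159]); z=-portR().as_matrix()[:,2]
go(c-.018*z,portR())
E
sed -i "s/(1,2,3)\]+\[cal/(1,2,3,4,5)]+[cal/; s/(224.9,184,3151),/(224.9,184,3151),(289,208,4842),W5,/; s/\[0,1,2\],\[3,4\],\[0,1,2,3,4\]/[3,4],[0,1,2,3,4],[0,1,2,3,4,5,6]/" fit.py
```

```text
clock: 6.5
position: [0.5737, -0.0375, 0.2207]
tool_rot: [-3.141, 0.611, 2.953]
force: [-0.1, 0.3, -0.3]
grip_width: 0.0853
finger_force: 0.0
cap_center [([320.7, 209.9], 0.74)]
port []
outline 0.62 [283.0, 169.3, 353.9, 248.7] 4675 ell ((318.7237243652344, 208.57086181640625), (72.55653381347656, 80.4588394165039), 177.71969604492188)
outline 0.6 [322.8, 1.8, 357.4, 6.7] 143 ell ((337.3017578125, -6.187767028808594), (22.187204360961914, 39.136024475097656), 91.86990356445312)
[[ 0.1873  0.5945  0.782   0.4306]
 [ 0.9823 -0.1124 -0.1499 -0.0099]
 [-0.0012  0.7962 -0.605   0.2926]
 [ 0.      0.      0.      1.    ]]
shift tot [0.0025 0.001  0.0912] n 2 per row [0.0013 0.0005 0.0456]
turn tot [-0.001 -0.001  0.   ] n 1 per row [-0.0013 -0.0005  0.0001]
q [-0.23  0.27  0.09  2.26  1.37  0.17 -0.08] t 6.7
```

```bash
sed -i "s/W5/(318.7,208.8,4675)/" fit.py; python3 fit.py
python3 -m inch '[[0,0,0.01,0,0,0,0],[0,0,0.01,0,0,0,0],[0,0,0.01,0,0,0,0],[0,0,0,0,0,0,0],[0,0,0,0,0,0,0]]'
python3 - <<'E'
from h import *
c=np.array([.613,-.043,.159]); z=-portR().as_matrix()[:,2]
go(c-.018*z,portR())
E
```

```text
[ 0.614  -0.0441  0.1584] [[ 0.1672  0.1588 -0.152 ]
 [-0.1975 -0.148   0.162 ]]
[ 0.6123 -0.0436  0.1596] [[-0.0706  0.481  -0.1134]
 [-0.0405 -0.087   0.4181]
 [ 0.052  -0.3259  0.1448]
 [ 0.0941  0.1232  0.0724]
 [-0.0556 -0.1901  0.3827]]
[ 0.6131 -0.0442  0.159 ] [[-0.4344  0.6706 -0.1894]
 [-0.5672  0.0422  0.3236]
 [-0.0217 -0.1978  0.0502]
 [-0.191   0.161  -0.0411]
 [-0.4553 -0.1467  0.2693]
 [-1.3374 -0.7201  1.0009]
 [-0.5331  0.7735  0.1871]]
clock: 7.2
position: [0.5903, -0.0414, 0.1957]
tool_rot: [-3.14, 0.61, 2.952]
force: [-0.2, 0.2, 1.9]
grip_width: 0.0852
finger_force: 0.0
shift tot [0.0025 0.0028 0.0611] n 2 per row [0.0012 0.0014 0.0305]
turn tot [-0.002 -0.001 -0.001] n 1 per row [-0.0022 -0.0011 -0.0005]
q [-0.15  0.34  0.02  2.24  1.69  0.18 -0.39] t 7.2
```

```bash
python3 -m inch '[[0.001,0.001,0.01,0,0,0,0],[0.001,0.001,0.01,0,0,0,0],[0,0,0.01,0,0,0,0],[0,0,0,0,0,0,0]]'
python3 - <<'E'
from h import *
c=np.array([.6125,-.0438,.1594]); z=-portR().as_matrix()[:,2]
go(c-.018*z,portR())
E
```

```text
clock: 7.6
position: [0.606, -0.0425, 0.1697]
tool_rot: [-3.14, 0.61, 2.952]
force: [0.3, -0.4, 1.3]
grip_width: 0.0854
finger_force: 0.0
shift tot [0.0005 0.     0.0302] n 1 per row [0.0005 0.     0.0302]
turn tot [-0.002 -0.001 -0.001] n 1 per row [-0.0023 -0.0013 -0.0007]
q [-0.05  0.41 -0.1   2.22  1.89  0.23 -0.58] t 7.6
```

```bash
python3 -m inch '[[0,0,0,0,0,0.149,0],[0,0,0,0,0,0.149,0],[0,0,0,0,0,0.149,0],[0,0,0,0,0,0.149,0],[0,0,0,0,0,0.149,0]]'
python3 -m inch '[[0,0,0,0,0,0.149,0],[0,0,0,0,0,0.149,0],[0,0,0,0,0,0.149,0],[0,0,0,0,0,0,0],[0,0,0,0,0,0,0]]'
cat >> h.py <<'E'
def where(adv=0.,c=np.array([.6125,-.0438,.1594])):
    """cap at axial rise adv: tool error, with the turn about the axis reported apart"""
    p,R,s=tool(); P=portR(); z=-P.as_matrix()[:,2]
    tz=R.apply([0,0,1]); ax=np.cross(tz,-z); print('tilt fix (tool rotvec)',R.inv().apply(ax).round(3))
    d=R.inv().apply(c+adv*z-.018*z-p); print('shift to grasp pose',d.round(4),'angle about tool z',round((P.inv()*R).as_rotvec()[2],3))
    print('q',s['qpos'].round(2),'F',s['force'].round(1),'w',round(s['grip_width'],4),'ff',s['finger_force'],'t',s['clock'])
E
python3 -c "
from h import *
where()"
```

```text
clock: 8.1
position: [0.6058, -0.0424, 0.1708]
tool_rot: [2.697, 0.434, 2.102]
force: [-0.2, -0.5, -0.1]
grip_width: 0.085
finger_force: 0.0
clock: 8.6
position: [0.606, -0.0425, 0.1705]
tool_rot: [2.567, 0.218, 1.7]
force: [0.1, -0.2, -0.7]
grip_width: 0.0857
finger_force: 0.0
tilt fix (tool rotvec) [-0.001  0.002  0.   ]
shift to grasp pose [ 0.0004 -0.0008  0.0309] angle about tool z 1.188
q [ 0.19  0.43 -0.39  2.2   1.76  0.34 -1.6 ] F [ 0.1 -0.2 -0.7] w 0.0857 ff 0.0 t 8.6
```

```bash
python3 -m inch '[[0,0,0.012,0,0,0,0],[0,0,0.012,0,0,0,0],[0,0,0.007,0,0,0,0],[0,0,0,0,0,0,0]]'
python3 -m inch '[[0,0,0,0,0,0,1],[0,0,0,0,0,0,1],[0,0,0,0,0,0,1],[0,0,0,0,0,0,1],[0,0,0,0,0,0,1]]' 25
python3 -c "
from h import *
where()"
```

```text
clock: 9.0
position: [0.6234, -0.0458, 0.144]
tool_rot: [2.567, 0.216, 1.698]
force: [-0.4, -0.5, -0.7]
grip_width: 0.0856
finger_force: 0.0
clock: 9.5
position: [0.6235, -0.0457, 0.1452]
tool_rot: [2.565, 0.215, 1.696]
force: [-4.9, -0.3, 6.8]
grip_width: 0.0475
finger_force: 26.8
tilt fix (tool rotvec) [-0.001  0.002 -0.   ]
shift to grasp pose [ 0.0002 -0.0009 -0.    ] angle about tool z 1.192
q [ 0.22  0.51 -0.42  2.18  1.88  0.38 -1.69] F [-4.9 -0.3  6.8] w 0.0475 ff 26.812771696088475 t 9.5
```

```bash
python3 -m inch '[[0,0,-0.0004,0,0,-0.149,1],[0,0,-0.0004,0,0,-0.149,1],[0,0,-0.0004,0,0,-0.149,1],[0,0,-0.0004,0,0,-0.149,1],[0,0,-0.0003,0,0,-0.149,1]]' 30
python3 -c "
from h import *
where(.00178)"
```

```text
clock: 10.0
position: [0.6224, -0.0456, 0.1465]
tool_rot: [2.853, 0.546, 2.43]
force: [0.8, 0.1, -0.7]
grip_width: 0.0475
finger_force: 30.9
tilt fix (tool rotvec) [-0.002  0.    -0.   ]
shift to grasp pose [ 0.0007 -0.0004 -0.0001] angle about tool z 0.441
q [ 0.06  0.48 -0.22  2.19  1.97  0.29 -1.07] F [ 0.8  0.1 -0.7] w 0.0475 ff 30.903138705380115 t 10.0
```

```bash
python3 -m inch '[[0,0,-0.0004,0,0,-0.149,1],[0,0,-0.0003,0,0,-0.149,1],[0,0,-0.0004,0,0,-0.149,1],[0,0,-0.0003,0,0,-0.149,1],[0,0,-0.0004,0,0,-0.149,1]]' 30
python3 -c "
from h import *
where(.00356)"
python3 -m inch '[[0,0,-0.0004,0,0,-0.149,1],[0,0,-0.0003,0,0,-0.149,1],[0,0,-0.0004,0,0,-0.149,1],[0,0,-0.0003,0,0,-0.149,1],[0,0,0,0,0,0,1]]' 30
python3 -c "
from h import *
where(.00498)"
```

```text
clock: 10.5
position: [0.6214, -0.0453, 0.1479]
tool_rot: [-2.934, 0.578, -2.965]
force: [0.2, 0.2, -1.1]
grip_width: 0.0472
finger_force: 30.9
tilt fix (tool rotvec) [-0.002 -0.001  0.   ]
shift to grasp pose [ 0.0008  0.0001 -0.0001] angle about tool z -0.304
q [-0.1   0.47 -0.02  2.2   2.14  0.22 -0.52] F [ 0.2  0.2 -1.1] w 0.0472 ff 30.904990667077072 t 10.5
clock: 11.0
position: [0.6206, -0.045, 0.1491]
tool_rot: [-2.641, 0.365, -2.339]
force: [0.0, -0.2, -1.4]
grip_width: 0.0473
finger_force: 30.9
tilt fix (tool rotvec) [-0.001 -0.002  0.   ]
shift to grasp pose [ 0.0008  0.0004 -0.0002] angle about tool z -0.897
q [-0.19  0.48  0.1   2.2   2.31  0.18 -0.12] F [ 0.  -0.2 -1.4] w 0.0473 ff 30.92293262374369 t 11.0
```

```bash
python3 -m inch '[[0,0,0,0,0,0,0],[0,0,0,0,0,0,0],[0,0,0,0,0,0,0],[0,0,0,0,0,0.149,0],[0,0,0,0,0,0.149,0]]' 
python3 -m inch '[[0,0,0,0,0,0.149,0],[0,0,0,0,0,0.149,0],[0,0,0,0,0,0.149,0],[0,0,0,0,0,0.149,0],[0,0,0,0,0,0.149,0]]' 
python3 -m inch '[[0,0,0,0,0,0.149,0],[0,0,0,0,0,0.149,0],[0,0,0,0,0,0.149,0],[0,0,0,0,0,0.149,0],[0,0,0,0,0,0.149,0]]' 
python3 -m inch '[[0,0,0,0,0,0.149,0],[0,0,0,0,0,0.149,0],[0,0,0,0,0,0,0]]' 
python3 -c "
from h import *
where(.00498)"
python3 look.py w6
```

```text
clock: 11.5
position: [0.6207, -0.0452, 0.1489]
tool_rot: [-2.77, 0.496, -2.647]
force: [0.2, -0.4, 0.7]
grip_width: 0.0852
finger_force: 0.0
clock: 12.0
position: [0.6207, -0.0454, 0.1489]
tool_rot: [3.034, 0.602, 2.762]
force: [0.4, -0.2, 0.5]
grip_width: 0.0852
finger_force: 0.0
clock: 12.5
position: [0.6207, -0.0455, 0.1489]
tool_rot: [2.64, 0.364, 1.955]
force: [0.4, 0.2, -0.4]
grip_width: 0.0857
finger_force: 0.0
clock: 12.8
position: [0.6206, -0.0457, 0.1488]
tool_rot: [2.565, 0.212, 1.692]
force: [0.7, 0.0, 0.3]
grip_width: 0.0853
finger_force: 0.0
tilt fix (tool rotvec) [-0.002  0.002 -0.   ]
shift to grasp pose [ 0.0006 -0.0006 -0.0005] angle about tool z 1.198
q [ 0.25  0.5  -0.47  2.18  1.84  0.39 -1.65] F [0.7 0.  0.3] w 0.0853 ff 0.0 t 12.8
cap_center [([315.7, 285.7], 0.92), ([47.5, 97.5], 0.6)]
port []
outline 0.73 [249.0, 219.5, 375.2, 357.1] 13797 ell ((314.2496643066406, 288.68487548828125), (123.39692687988281, 140.53370666503906), 3.0327165126800537)
outline 0.67 [2.6, 49.1, 100.8, 153.3] 8612 ell ((42.648338317871094, 100.94314575195312), (97.27069091796875, 120.94171905517578), 114.64051055908203)
[[ 0.8182 -0.0585  0.5719  0.5313]
 [ 0.2161 -0.8906 -0.4002  0.0458]
 [ 0.5328  0.4511 -0.716   0.2491]
 [ 0.      0.      0.      1.    ]]
```

View pics/w6.png

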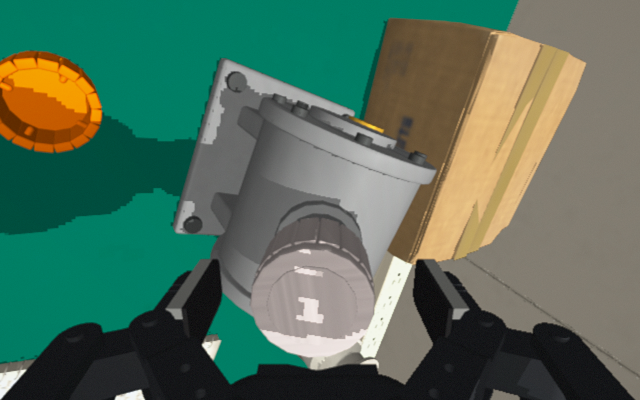

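The view shows the cap centred between the fingers at (315,290), with its marking "1" at (310,308). I'll check that it actually rose by fitting this view.

```bash
python3 - <<'E'
exec(open('fit.py').read().split("for ix in")[0])
C=[pickle.load(open('w6.pkl','rb'))['c']]; D=[(313.5,288.5,13797)]
s=least_squares(lambda p:res(p,[0]),[.61,-.04,.165]); z=-portR().as_matrix()[:,2]
print(s.x,'rise',(s.x-[.6125,-.0438,.1594])@z,'off',s.x-[.6125,-.0438,.1594]-z*((s.x-[.6125,-.0438,.1594])@z))
# using image position only: best rise
for a in(0,.0025,.005,.0075): print(a,model(C[0],np.array([.6125,-.0438,.1594])+a*z,portR()*Ro.from_euler('x',np.pi)))
E
python3 -m inch '[[0,0,0,0,0,0,1],[0,0,0,0,0,0,1],[0,0,0,0,0,0,1],[0,0,0,0,0,0,1]]' 30
python3 -c "
from h import *
where(.00498)"
```

```text
[ 0.6092 -0.0435  0.163 ] rise 0.004850061603334625 off [-0.0006 -0.0002 -0.0004]
0 (315.3616527823943, 281.96411007636885, np.float64(113.29992826569705))
0.0025 (315.32376241949584, 285.24046953015784, np.float64(115.41251472605238))
0.005 (315.28451279426804, 288.63153194331045, np.float64(117.60443275638941))
0.0075 (315.2438222713312, 292.14344645625084, np.float64(119.88020854664053))
clock: 13.4
position: [0.6207, -0.0451, 0.149]
tool_rot: [2.566, 0.215, 1.697]
force: [-2.7, 0.6, 4.2]
grip_width: 0.0475
finger_force: 30.1
tilt fix (tool rotvec) [-0.001  0.001 -0.   ]
shift to grasp pose [ 0.0001 -0.0009 -0.0003] angle about tool z 1.192
q [ 0.25  0.5  -0.46  2.18  1.84  0.39 -1.65] F [-2.7  0.6  4.2] w 0.0475 ff 30.075375018641353 t 13.4
```

Rise is 4.9 mm, as predicted for 2.09 rad. On to the second grasp.

```bash
python3 -m inch '[[0,0,-0.0004,0,0,-0.149,1],[0,0,-0.0003,0,0,-0.149,1],[0,0,-0.0004,0,0,-0.149,1],[0,0,-0.0003,0,0,-0.149,1],[0,0,-0.0004,0,0,-0.149,1]]' 30
python3 -m inch '[[0,0,-0.0004,0,0,-0.149,1],[0,0,-0.0003,0,0,-0.149,1],[0,0,-0.0004,0,0,-0.149,1],[0,0,-0.0003,0,0,-0.149,1],[0,0,-0.0004,0,0,-0.149,1]]' 30
python3 -m inch '[[0,0,-0.0004,0,0,-0.149,1],[0,0,-0.0003,0,0,-0.149,1],[0,0,-0.0004,0,0,-0.149,1],[0,0,-0.0003,0,0,-0.149,1],[0,0,0,0,0,0,1]]' 30
python3 -c "
from h import *
where(.00996)"
python3 -m inch '[[0,0,0,0,0,0,0],[0,0,0,0,0,0,0],[0,0,0,0,0,0,0],[0,0,0,0,0,0.149,0],[0,0,0,0,0,0.149,0]]' 
python3 -m inch '[[0,0,0,0,0,0.149,0],[0,0,0,0,0,0.149,0],[0,0,0,0,0,0.149,0],[0,0,0,0,0,0.149,0],[0,0,0,0,0,0.149,0]]' 
python3 -m inch '[[0,0,0,0,0,0.149,0],[0,0,0,0,0,0.149,0],[0,0,0,0,0,0.149,0],[0,0,0,0,0,0.149,0],[0,0,0,0,0,0.149,0]]' 
python3 -m inch '[[0,0,0,0,0,0.149,0],[0,0,0,0,0,0.149,0],[0,0,0,0,0,0,0]]' 
python3 -c "
from h import *
where(.00996)"
python3 look.py w7
```

```text
clock: 13.9
position: [0.6195, -0.0451, 0.1503]
tool_rot: [2.853, 0.545, 2.43]
force: [-3.6, -0.6, 1.8]
grip_width: 0.0475
finger_force: 30.3
clock: 14.4
position: [0.6184, -0.0451, 0.1517]
tool_rot: [-2.934, 0.578, -2.965]
force: [-3.3, -0.8, 2.3]
grip_width: 0.0473
finger_force: 30.4
clock: 14.9
position: [0.6178, -0.0447, 0.153]
tool_rot: [-2.64, 0.364, -2.339]
force: [-4.3, 0.7, 4.8]
grip_width: 0.0476
finger_force: 30.5
tilt fix (tool rotvec) [-0.001 -0.002  0.   ]
shift to grasp pose [ 0.0006  0.0005 -0.0002] angle about tool z -0.897
q [-0.16  0.46  0.06  2.2   2.2   0.19 -0.01] F [-4.3  0.7  4.8] w 0.0476 ff 30.54304671473801 t 14.9
clock: 15.4
position: [0.6179, -0.0446, 0.1529]
tool_rot: [-2.77, 0.496, -2.647]
force: [0.3, 0.5, -0.3]
grip_width: 0.0854
finger_force: 0.0
clock: 15.9
position: [0.6179, -0.0448, 0.1529]
tool_rot: [3.035, 0.602, 2.762]
force: [0.2, -1.1, -0.4]
grip_width: 0.0854
finger_force: 0.0
clock: 16.4
position: [0.6179, -0.0449, 0.1529]
tool_rot: [2.641, 0.365, 1.956]
force: [-0.1, 0.0, 0.0]
grip_width: 0.0858
finger_force: 0.0
clock: 16.7
position: [0.6178, -0.0451, 0.1528]
tool_rot: [2.565, 0.212, 1.692]
force: [-0.4, 0.2, 0.1]
grip_width: 0.0853
finger_force: 0.0
tilt fix (tool rotvec) [-0.002  0.002 -0.   ]
shift to grasp pose [ 0.0005 -0.0006 -0.0005] angle about tool z 1.197
q [ 0.28  0.5  -0.5   2.18  1.81  0.41 -1.62] F [-0.4  0.2  0.1] w 0.0853 ff 0.0 t 16.7
cap_center [([56.6, 97.6], 0.8), ([313.9, 284.9], 0.57)]
port []
outline 0.89 [1.3, 50.1, 108.0, 151.0] 8552 ell ((49.403968811035156, 101.01396179199219), (94.24422454833984, 117.12476348876953), 112.38925170898438)
outline 0.58 [250.3, 219.8, 375.3, 358.4] 13611 ell ((314.4955139160156, 289.9510803222656), (122.11959075927734, 140.88990783691406), 2.745208501815796)
[[ 0.8182 -0.0581  0.572   0.5284]
 [ 0.2165 -0.8905 -0.4001  0.0464]
 [ 0.5327  0.4512 -0.716   0.2531]
 [ 0.      0.      0.      1.    ]]
```

View pics/w7.png

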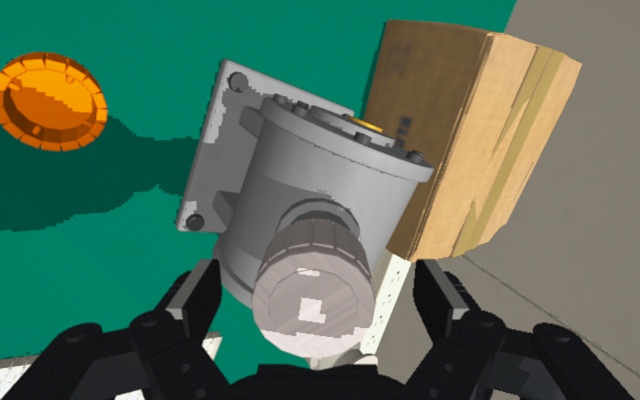

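The cap has risen with the tool and is centred at (314,289); the white patches are glare. For the third grasp I'll hold 2 mm higher, turn it until free, then lift along the axis.

```bash
python3 -m inch '[[0,0,-0.002,0,0,0,0],[0,0,0,0,0,0,1],[0,0,0,0,0,0,1],[0,0,0,0,0,0,1],[0,0,0,0,0,0,1]]' 40
python3 -m inch '[[0,0,-0.0004,0,0,-0.149,1],[0,0,-0.0003,0,0,-0.149,1],[0,0,-0.0004,0,0,-0.149,1],[0,0,-0.0003,0,0,-0.149,1],[0,0,-0.0004,0,0,-0.149,1]]'
python3 -m inch '[[0,0,-0.0004,0,0,-0.149,1],[0,0,-0.0003,0,0,-0.149,1],[0,0,-0.0004,0,0,-0.149,1],[0,0,-0.0003,0,0,-0.149,1],[0,0,-0.0004,0,0,-0.149,1]]'
python3 -m inch '[[0,0,-0.0004,0,0,-0.149,1],[0,0,-0.0003,0,0,-0.149,1],[0,0,-0.0004,0,0,-0.149,1],[0,0,-0.0003,0,0,-0.149,1],[0,0,0,0,0,0,1]]'
python3 -m inch '[[0,0,-0.001,0,0,0,1],[0,0,-0.001,0,0,0,1],[0,0,0,0,0,0,1]]'
python3 -c "
from h import *
where(.01494)"
```

```text
clock: 17.4
position: [0.6168, -0.0444, 0.1548]
tool_rot: [2.565, 0.215, 1.696]
force: [-3.3, 0.2, 3.9]
grip_width: 0.0471
finger_force: 39.9
clock: 17.9
position: [0.6154, -0.0445, 0.156]
tool_rot: [2.853, 0.545, 2.43]
force: [-5.2, 0.9, 2.7]
grip_width: 0.0477
finger_force: 40.2
clock: 18.4
position: [0.6144, -0.0445, 0.1575]
tool_rot: [-2.933, 0.578, -2.966]
force: [-4.4, -2.1, 2.3]
grip_width: 0.0472
finger_force: 40.4
clock: 18.9
position: [0.6139, -0.044, 0.1589]
tool_rot: [-2.639, 0.363, -2.337]
force: [-5.7, 0.0, 5.0]
grip_width: 0.0472
finger_force: 40.6
clock: 19.2
position: [0.6128, -0.0437, 0.1604]
tool_rot: [-2.642, 0.366, -2.343]
force: [0.1, 0.0, -0.9]
grip_width: 0.0472
finger_force: 41.1
tilt fix (tool rotvec) [-0.001 -0.002  0.   ]
shift to grasp pose [0.0006 0.0005 0.0037] angle about tool z -0.893
q [-0.13  0.44  0.02  2.21  2.08  0.19  0.12] F [ 0.1  0.  -0.9] w 0.0472 ff 41.09740750864148 t 19.2
```

```bash
python3 -m inch '[[0,0,-0.01,0,0,0,1],[0,0,-0.012,0,0,0,1],[0,0,-0.012,0,0,0,1],[0,0,-0.012,0,0,0,1],[0,0,-0.012,0,0,0,1]]'
python3 -m inch '[[0,0,-0.015,0,0,0,1],[0,0,-0.02,0,0,0,1],[0,0,-0.02,0,0,0,1],[0,0,-0.015,0,0,0,1],[0,0,0,0,0,0,1]]'
python3 - <<'E'
from h import *
p,R,s=tool(); tz=R.apply([0,0,1]); ax=np.cross(tz,[0,0,-1]); ax*=np.arccos(-tz[2])/np.linalg.norm(ax)
Rv=Ro.from_rotvec(ax)*R; print('q',s['qpos'].round(2)); go(p,Rv); print(Rv.as_matrix().round(2))
E
```

```text
clock: 19.7
position: [0.5799, -0.0373, 0.2082]
tool_rot: [-2.642, 0.366, -2.343]
force: [-0.3, 0.4, -0.7]
grip_width: 0.0473
finger_force: 41.3
clock: 20.2
position: [0.5407, -0.0298, 0.2668]
tool_rot: [-2.64, 0.368, -2.343]
force: [0.3, -0.6, -1.6]
grip_width: 0.0472
finger_force: 41.4
q [-0.16  0.13 -0.02  2.27  0.94  0.27  1.23]
shift tot [0. 0. 0.] n 0 per row [0. 0. 0.]
turn tot [-0.478  0.383 -0.   ] n 5 per row [-0.0955  0.0767 -0.    ]
q [-0.16  0.13 -0.02  2.27  0.94  0.27  1.23] t 20.2
[[-0.76 -0.65 -0.  ]
 [-0.65  0.76 -0.  ]
 [ 0.    0.   -1.  ]]
```

```bash
python3 -m inch '[[0,0,0,-0.0955,0.0767,0,1],[0,0,0,-0.0955,0.0767,0,1],[0,0,0,-0.0955,0.0767,0,1],[0,0,0,-0.0955,0.0767,0,1],[0,0,0,-0.0955,0.0767,0,1]]'
python3 -m inch '[[0,0,0,0,0,0,1],[0,0,0,0,0,0,1]]'
python3 - <<'E'
from h import *
p,R,s=tool(); print(R.as_matrix().round(3)); go([.481,.304,.22])
E
```

```text
clock: 20.7
position: [0.5437, -0.0397, 0.2656]
tool_rot: [-3.027, 0.061, -2.453]
force: [-0.2, -1.2, -1.8]
grip_width: 0.0474
finger_force: 41.3
clock: 20.9
position: [0.5437, -0.04, 0.2644]
tool_rot: [-3.022, 0.062, -2.453]
force: [-0.8, 0.2, -1.7]
grip_width: 0.0468
finger_force: 41.4
[[-0.771 -0.625  0.123]
 [-0.634  0.771 -0.053]
 [-0.062 -0.119 -0.991]]
shift tot [-0.1671  0.3098  0.0181] n 8 per row [-0.0209  0.0387  0.0023]
q [ 0.09  0.3  -0.2   1.87  0.16  0.87  2.06] t 20.9
```

```bash
python3 -m inch '[[-0.021,0.039,0.002,0,0,0,1],[-0.021,0.039,0.002,0,0,0,1],[-0.021,0.039,0.002,0,0,0,1],[-0.021,0.039,0.002,0,0,0,1],[-0.021,0.039,0.002,0,0,0,1]]'
python3 -m inch '[[-0.021,0.039,0.003,0,0,0,1],[-0.021,0.039,0.003,0,0,0,1],[-0.021,0.037,0.003,0,0,0,1],[0,0,0,0,0,0,1],[0,0,0,0,0,0,1]]'
python3 - <<'E'
from h import *
p,R,s=tool(); tz=R.apply([0,0,1]); ax=np.cross(tz,[0,0,-1]); ax*=np.arccos(-tz[2])/np.linalg.norm(ax)
go([.481,.304,.10],Ro.from_rotvec(ax)*R)
im=grab_frame('scene'); cv2.imwrite('pics/s2.png',im[80:280,130:450,::-1].repeat(2,0).repeat(2,1))
E
```

```text
clock: 21.4
position: [0.5024, 0.1788, 0.2392]
tool_rot: [-3.021, 0.065, -2.451]
force: [1.5, 0.1, -1.4]
grip_width: 0.0473
finger_force: 41.5
clock: 21.9
position: [0.48, 0.3061, 0.2205]
tool_rot: [-3.022, 0.064, -2.449]
force: [0.6, -0.4, -1.3]
grip_width: 0.0472
finger_force: 41.6
shift tot [0.0083 0.012  0.1197] n 3 per row [0.0028 0.004  0.0399]
turn tot [-0.119  0.064 -0.   ] n 1 per row [-0.1192  0.0641 -0.    ]
q [-0.52  0.42 -0.3   1.82  0.32  0.89  1.27] t 21.9
```

View pics/s2.png

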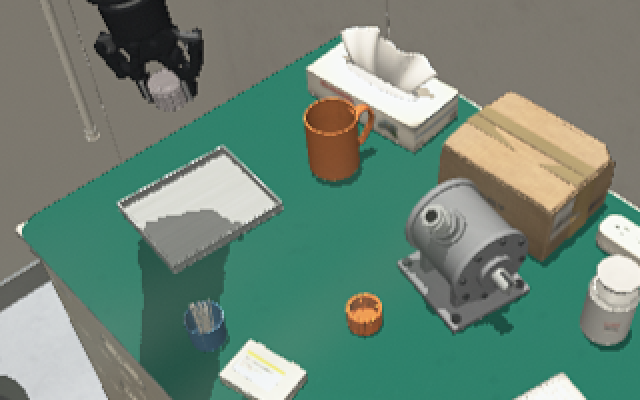

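The port is bare and the cap is held at (170,88) in the crop. The tray is empty and the bystanders are unmoved. Now I'll straighten and lower.

```bash
python3 -m inch '[[0,0,0,-0.119,0.064,0,1],[0,0,0,0,0,0,1],[0,0,0.03,0,0,0,1],[0,0,0.04,0,0,0,1],[0,0,0.04,0,0,0,1]]'
python3 -m inch '[[0,0,0.03,0,0,0,1],[0,0,0.03,0,0,0,1],[0,0,0.02,0,0,0,1],[0,0,0,0,0,0,1],[0,0,0,0,0,0,1]]'
python3 - <<'E'
from h import *
p,R,s=tool(); tz=R.apply([0,0,1]); ax=np.cross(tz,[0,0,-1]); ax*=np.arccos(-tz[2])/np.linalg.norm(ax)
go([.481,.304,.012],Ro.from_rotvec(ax)*R); print(s['force'],p)
E
```

```text
clock: 22.45
position: [0.4813, 0.3043, 0.1106]
tool_rot: [-3.141, 0.002, -2.457]
force: [1.3, 0.6, -1.4]
grip_width: 0.0471
finger_force: 41.7
clock: 22.95
position: [0.4808, 0.3053, 0.0319]
tool_rot: [3.141, 0.0, -2.455]
force: [0.7, 0.3, -0.9]
grip_width: 0.0472
finger_force: 41.7
shift tot [ 0.0007 -0.0011  0.0199] n 1 per row [ 0.0007 -0.0011  0.0199]
turn tot [ 0.001  0.    -0.   ] n 1 per row [ 0.0005  0.0002 -0.    ]
q [-0.49  0.73 -0.26  1.87  0.31  0.59  1.31] t 22.95
[ 0.74801167  0.25117679 -0.88629809] [0.48078643 0.305282   0.03191892]
```

```bash
python3 -m inch '[[0,0,0.008,0,0,0,1],[0,0,0.006,0,0,0,1],[0,0,0.005,0,0,0,1],[0,0,0.004,0,0,0,1],[0,0,0,0,0,0,1]]'
python3 -m inch '[[0,0,0.001,0,0,0,1],[0,0,0.001,0,0,0,1],[0,0,0,0,0,0,1]]'
python3 -m inch '[[0,0,0.001,0,0,0,1],[0,0,0,0,0,0,1]]'
```

```text
clock: 23.45
position: [0.4802, 0.3057, 0.0077]
tool_rot: [3.14, -0.001, -2.455]
force: [0.5, 1.0, -1.8]
grip_width: 0.0473
finger_force: 41.7
clock: 23.75
position: [0.4804, 0.3059, 0.0062]
tool_rot: [3.14, -0.0, -2.455]
force: [1.0, 0.1, -1.2]
grip_width: 0.0472
finger_force: 41.7
clock: 23.95
position: [0.4804, 0.3059, 0.0052]
tool_rot: [3.14, -0.0, -2.455]
force: [-0.6, -0.3, -1.4]
grip_width: 0.047
finger_force: 41.7
```

```bash
python3 -m inch '[[0,0,0.001,0,0,0,1],[0,0,0,0,0,0,1]]'
python3 -m inch '[[0,0,0.0007,0,0,0,1],[0,0,0,0,0,0,1]]'
```

```text
clock: 24.15
position: [0.4804, 0.3059, 0.0042]
tool_rot: [3.14, -0.0, -2.455]
force: [0.3, -0.3, -0.7]
grip_width: 0.047
finger_force: 41.7
clock: 24.35
position: [0.4804, 0.3059, 0.0035]
tool_rot: [3.14, -0.0, -2.455]
force: [0.6, -0.8, -1.2]
grip_width: 0.0472
finger_force: 41.7
```

```bash
python3 -m inch '[[0,0,0.0007,0,0,0,1],[0,0,0,0,0,0,1]]'
python3 -m inch '[[0,0,0.0007,0,0,0,1],[0,0,0,0,0,0,1]]'
python3 look.py w8
```

```text
clock: 24.55
position: [0.4804, 0.3059, 0.0028]
tool_rot: [3.14, -0.0, -2.455]
force: [-0.6, -0.3, -0.7]
grip_width: 0.0468
finger_force: 41.7
clock: 24.75
position: [0.4804, 0.3059, 0.0021]
tool_rot: [3.14, -0.0, -2.455]
force: [-0.4, 0.9, -0.8]
grip_width: 0.0474
finger_force: 41.7
cap_center [([316.0, 281.3], 0.97)]
port []
outline 0.77 [258.0, 219.7, 375.9, 354.0] 12992 ell ((317.6524353027344, 286.56927490234375), (119.50957489013672, 137.01710510253906), 0.8483369946479797)
[[-0.635   0.736   0.2348  0.4201]
 [ 0.7725  0.6046  0.1942  0.2562]
 [ 0.001   0.3046 -0.9525  0.1446]
 [ 0.      0.      0.      1.    ]]
```

View pics/w8.png

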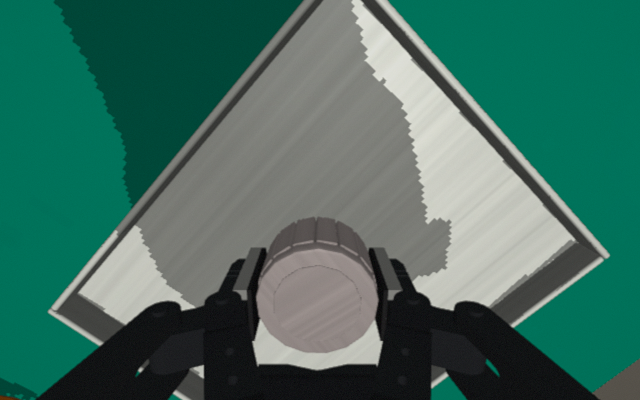

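The cap is held upright over the middle of the tray at (318,287), with the walls well clear. It isn't touching yet, so I'll keep lowering gently.

```bash
python3 -m inch '[[0,0,0.0006,0,0,0,1],[0,0,0,0,0,0,1]]'
python3 -m inch '[[0,0,0.0006,0,0,0,1],[0,0,0,0,0,0,1]]'
```

```text
clock: 25.15
position: [0.4805, 0.3059, 0.0016]
tool_rot: [3.14, -0.0, -2.455]
force: [0.1, 0.0, 0.9]
grip_width: 0.0475
finger_force: 41.9
clock: 25.35
position: [0.4806, 0.306, 0.0015]
tool_rot: [3.141, 0.0, -2.455]
force: [-3.6, -1.8, 12.4]
grip_width: 0.0467
finger_force: 42.4
```

```bash
python3 -m inch '[[0,0,-0.0005,0,0,0,1],[0,0,0,0,0,0,1],[0,0,0,0,0,0,1]]' 20
python3 -m inch '[[0,0,0,0,0,0,0],[0,0,0,0,0,0,0],[0,0,0,0,0,0,0],[0,0,0,0,0,0,0]]'
python3 -m inch '[[0,0,-0.01,0,0,0,0],[0,0,-0.02,0,0,0,0],[0,0,-0.04,0,0,0,0],[0,0,-0.04,0,0,0,0],[0,0,-0.04,0,0,0,0]]'
python3 -m inch '[[0,0,-0.03,0,0,0,0],[0,0,0,0,0,0,0],[0,0,0,0,0,0,0]]'
python3 look.py w9
```

```text
clock: 25.65
position: [0.4805, 0.306, 0.0016]
tool_rot: [3.14, -0.0, -2.455]
force: [-1.5, -0.7, 6.1]
grip_width: 0.0475
finger_force: 42.1
clock: 26.05
position: [0.4804, 0.3059, 0.0013]
tool_rot: [3.14, -0.0, -2.455]
force: [0.6, 1.0, 0.3]
grip_width: 0.0851
finger_force: 0.0
clock: 26.55
position: [0.4803, 0.3057, 0.1538]
tool_rot: [3.14, -0.0, -2.454]
force: [1.0, -0.3, -0.6]
grip_width: 0.0853
finger_force: 0.0
clock: 26.85
position: [0.4807, 0.3057, 0.1823]
tool_rot: [3.141, 0.001, -2.455]
force: [0.2, -0.5, 0.4]
grip_width: 0.0851
finger_force: 0.0
cap_center [([316.9, 176.2], 0.76)]
port []
outline 0.87 [292.5, 150.7, 342.5, 206.9] 2340 ell ((317.9977111816406, 177.6881561279297), (51.47852325439453, 56.06784439086914), 177.85768127441406)
outline 0.58 [0.8, 0.4, 18.3, 3.3] 66 ell ((9.574585914611816, -1.2885997295379639), (8.836188316345215, 20.76951789855957), 73.7413330078125)
[[-0.6349  0.7357  0.2361  0.4203]
 [ 0.7726  0.6043  0.1948  0.2559]
 [ 0.0006  0.306  -0.952   0.3247]
 [ 0.      0.      0.      1.    ]]
```

View pics/w9.png

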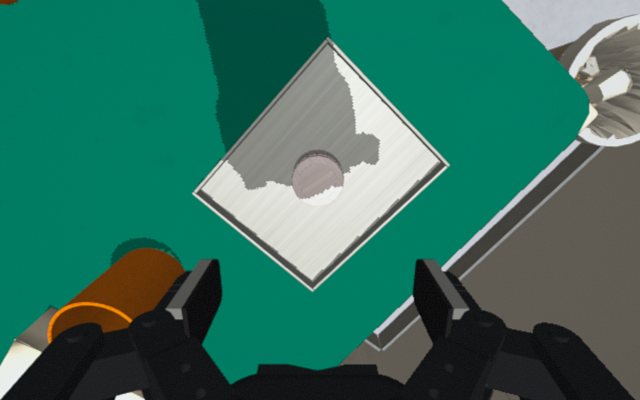

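The cap stands flat at (318,178), near the centre of the tray, closed top up. The gripper is clear, so I'm handing in.

```bash
python3 -c "
from workcell import bot
print(bot.job_done())"
```

```text
the job is handed in; nothing more can be done
None
```

The cap was unscrewed in three grasps, lifted clear and set closed top up in the middle of the tray with no sign of forcing or dropping; the other things looked unmoved, and I handed the job in after about 27 s of robot time, with no verdict returned.

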